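Set up the viewing mirror for a drawn stone

ROBOT

A 7-joint arm with a two-finger parallel gripper is mounted at the origin on the work surface. World frame = base frame: x ahead of the robot, y to its left, z up, the work surface at z = 0. Lengths are in m, angles in rad, forces in N, time in s.
With the tool pointing down it reaches from about 0.35 to 0.9 m from the base axis. Payload 8.1 kg.
Tool frame: the origin (TCP) lies at the very end of the fingers, on their centre line; the grasp point (between the pads) lies 19 mm behind it; z points along the fingers, y is the line along which they close (so a half turn about z gives the same grasp; the last joint's range is limited). The gripper opens to 92 mm and grips with 3 to 60 N. Pads are 19 mm wide; open, the fingers measure 130 mm over their backs; the gripper's body (75 mm by 190 mm) begins 47 mm behind the grasp point.
Start: joints at [-1.382, 0.434, 0.025, 1.573, -0.012, 1.134, -0.075], TCP at [0.18, 0.599, 0.227] pointing down, gripper open.
Joint ranges: [-2.62, 2.62], [-0.44, 2.09], [-1.27, 1.32], [0.08, 2.57], [-1.32, 4.46], [0.12, 2], [-2.74, 2.74]. Speed limits (rad/s): [2.22, 2.22, 3.01, 3.01, 3.14, 3.14, 3.14].

INTERFACE

Orientations are given as a rotation vector (axis times angle).
In Python, from cell import observe, get_image, sign_off, find_in, trace, place_of gives the robot as it stands. The module is installed in compiled form; this text tells all that it offers.
- The arm moves only by the shell command python3 -m handwheel 'ROWS' [OPENING] [FORCE]. ROWS is JSON, a list of rows, each a list of 6 numbers: the shift along the tool's x, y, z each as a share of 0.02 m, from -1 to 1, then the turn, a rotation vector about the tool's x, y, z each as a share of 4 degrees, from -1 to 1. A call has 1 to 8 rows; each row shifts and turns the commanded pose from where the row before left it, along the tool's axes as they then stand; what a row does not reach is not made up. A row lasts 1/12 s, in which the tool goes at most 41.7 mm and 7.16 degrees, less where a joint would pass 70% of its speed; a pose out of reach is approached as far as the arm can. A call with a number of a shift or a turn outside -1 to 1 is refused whole. A call with a gripper value outside its range is refused whole. OPENING is the opening, from 0 (shut) to 1 (fully open), set as the call begins (- or left out, the last holds). The fingers move at their own pace and stop on an object; FORCE is the grip in N (left out, the last holds). Time passes only in rows, so rows that do not move let the fingers close. It gives the time, the measured TCP pose, the force, the opening and the grip force at its end, in the units of the state.
- observe(): the state, without advancing time (a new reading comes with each control period).
- get_image(name): name is "scene" or "side" or "wrist"; returns a dict with "image" (400x640x3 uint8, red, green, blue), "fx", "fy", "cx", "cy" (pixels), "k1" (the pictures are not rectified: a ray, as slopes to the right and down, at radius r is drawn at 1 + k1 r^2 times it, then the intrinsics apply), "position" and "orientation" of the camera in the world. Camera axes: x right, y down, z forward; pixel columns grow to the right and rows downward; lengths in m; the calibration is good to about 2 mm. A picture is of the moment at which its call begins. There is no depth.
- sign_off(): hands the job in; it is judged then, once.
Trained networks look in the newest picture that a camera, given by its name, has taken for a name from the list of things; names that differ only in an ending like _2 or _b are one class to them, and where a whole thing is asked for, a point or a joint stands for the part that bears it (a point fixed in the world has none). Each returns a list of dicts, best first, with "score" (0 to 1); they miss things now and then, are a little off and sometimes report something else, mostly with a low value. They report only what shows in the picture. A call takes as long as a camera call. They do not tell look-alikes from the thing itself.
- find_in(label, camera): "rect" ([centre column, centre row, width, height] as shares, 0 to 1, of the picture: columns of its width, rows of its height, round what is visible of it).
- trace(label, camera): "region" (400x640 bool, what is visible of it) and "rect" ([centre column, centre row, width, height] as shares, 0 to 1, of the picture: columns of its width, rows of its height, round what is visible of it).
- place_of(label, camera): "point" ([column, row] as shares, 0 to 1, of the picture: columns of its width, rows of its height: a listed point, or the origin of a listed thing).
The state is a dict: "clock": time; "joints": joint angles; "dq": joint speeds; "joint_efforts": joint torques, N m; "position": TCP position; "ee_rot": TCP orientation; "force": force on the tool from outside, world axes, zero at the start; "ft_torque": the same for the moment, N m; "width": opening from 0.0 (shut) to 1.0 (fully open); "gripper_force": force on a finger pad.
Only numpy, scipy, OpenCV 4.12 (cv2) and the standard library are available. Lean on these libraries where they do the work, as an engineer would, in place of code of your own. Each camera call takes 0.05 s, during which the arm holds its last target. There are 200 camera calls.

TASK

A lithograph prints reversed, so set up the mirror to check the drawing. First push the stiff mirror lid of the wooden case up from its ajar position until it stands open about 70 degrees from closed, never letting it go past upright, and let go so that it stays there; then bring the small drawn stone up with its short end against the middle of the case's front, flat on the bench and square with the case, touching it. Leave the ink tin, the bottle and the crayon tray where they are.

Things in the scene. Friction and masses are not known exactly. Their poses are not given: they have to be found in the camera images.
- case: Shallow open wooden case fixed to the bench, 160 (x) x 220 (y) x 45 mm high, walls 8 mm. Origin: centre of its underside, on the bench. Its front (facing roughly the robot) is its -x side, 80 mm from the origin; the lid is hinged along its far, +x, rim.
- case_front (a point): Middle of the case's front face at bench level, 80 mm to -x of the case's origin; axes as the case's.
- mirror_lid (a joint): Opening angle of the lid, rad: 0 closed (lying level on the case), 1.57 upright, 1.9 its stop. The hinge is stiff: the lid stays where it is left. It starts ajar (about 0.32 to 0.6) and takes about 4 to 7 N at its free edge to raise. Lid: wooden panel 172 mm from hinge to free edge, 220 mm wide, 8 mm thick, with a mirror on its underside; closed, it overhangs the front by 12 mm.
- lid_edge (a point): Middle of the lid's free edge, on its underside (mirror side), 172 mm from the hinge. Axes turn with the lid: x from the free edge to the hinge, y along the edge, z out of the lid's outer face.
- lid_hinge (a point): Middle of the lid's hinge line, 46 mm above the bench and 80 mm to +x of the case's origin. The hinge line runs along the case's y. Axes turn with the lid.
- stone: Small loose limestone slab with a black drawing on top, 80 (x) x 60 (y) x 30 mm high, about 0.4 kg, lying 40 to 90 mm in front of the case. Origin: centre of its underside. Its +x end (60 mm wide) is the edge that must touch the case's front; its x then runs along the case's x.
- ink_tin: Bystander: low round metal tin, 80 mm across, 40 mm high, beside the case. Origin: centre of its underside.
- bottle: Bystander: clear bottle with a white cap, 58 mm across, 140 mm high, beside the case. Origin: centre of its underside.
- crayon_tray: Bystander: dark metal tray of crayons, 110 x 60 x 20 mm high, left of the stone. Origin: centre of its underside.
Mind the look-alikes: they are no part of the job. What is shaped like the stone but blue or green is not meant.

How it is judged:
By the outcome, as a careful person would: the job done as asked, in the order asked, and still so for the second after the job is handed in, with the robot touching nothing.
It also fails if it takes over 51 s, if anything falls off the work surface, if the arm or the gripper's body presses on something with over 40 N, if the wrist force passes 120 N, or if a joint passes its speed limit or range.

## Working session

There is one attempt and no reset: what is moved stays moved. The work goes in short steps, Python scripts to look and compute and a shell command to move; the robot and the scene stay as the last step left them, time stands still between calls to the robot, and variables do not carry over. Pictures are saved under pics/ and viewed, at most 10 in all, crops included, and the job is handed in when it is done.

```bash
mkdir -p pics; cat > h.py <<'E'
import numpy as np, cv2
from scipy.spatial.transform import Rotation as R
from cell import *
def rotm(o):
    o=np.array(o,float)
    return o if o.shape==(3,3) else (R.from_rotvec(o) if o.size==3 else R.from_quat(o)).as_matrix()
def ray(im,u,v):
    K=np.array([[im['fx'],0,im['cx']],[0,im['fy'],im['cy']],[0,0,1.]])
    p=cv2.undistortPoints(np.array([[[u,v]]],float),K,np.array([im['k1'],0,0,0.]))[0,0]
    # iterate exact
    d=np.array([(u-im['cx'])/im['fx'],(v-im['cy'])/im['fy']]);s=d.copy()
    for _ in range(30): s=d/(1+im['k1']*(s@s))
    return np.array(im['position']), rotm(im['orientation'])@np.array([s[0],s[1],1])
def onz(im,u,v,z):
    o,d=ray(im,u,v); return o+d*(z-o[2])/d[2]
def proj(im,P):
    q=(np.atleast_2d(P)-np.array(im['position']))@rotm(im['orientation']); s=q[:,:2]/q[:,2:]
    s=s*(1+im['k1']*(s**2).sum(1,keepdims=True))
    return s*[im['fx'],im['fy']]+[im['cx'],im['cy']]
E
python3 - <<'E'
from h import *
print(observe())
ims={}
for c in ['scene','side','wrist']:
    im=get_image(c); ims[c]=im
    print(c,im['position'],im['orientation'],im['fx'],im['k1'])
    cv2.imwrite(f'pics/{c}0.png',im['image'][:,:,::-1])
for c in ['scene','side']:
    im=ims[c]
    for l in ['case','case_front','lid_edge','lid_hinge','stone','ink_tin','bottle','crayon_tray']:
        for r in place_of(l,c)[:3]:
            u,v=r['point'][0]*640,r['point'][1]*400
            print(c,l,round(r['score'],2),round(u),round(v),onz(im,u,v,.046 if l=='lid_hinge' else 0).round(3))
E
cd pics; python3 -c "
import cv2,numpy as np
cv2.imwrite('all0.png',cv2.resize(np.vstack([cv2.imread('scene0.png'),cv2.imread('side0.png')]),(480,600)))"
```

```text
{'clock': 0.0, 'joints': array([-1.38163391,  0.43522525,  0.02498548,  1.57407916, -0.01159704,
        1.13397479, -0.07509643]), 'dq': array([-2.70062483e-04, -1.25746174e-03,  1.78897919e-03,  6.90573471e-04,
       -6.11644512e-05, -3.02938039e-04,  1.99309824e-03]), 'joint_efforts': array([ 1.08860909e-04, -6.67864394e+01,  9.85373519e-01, -3.14445877e+01,
       -6.03921711e-02,  4.33522963e-02,  1.81275191e-04]), 'position': array([0.17969486, 0.59809488, 0.22595064]), 'ee_rot': array([-4.56782638e-01, -3.10812950e+00,  2.41844685e-03]), 'force': array([-0.85901778, -0.17713558, -0.20544485]), 'ft_torque': array([-0.0052604 ,  0.01221773, -0.00404651]), 'gripper_force': 0.0, 'width': 0.9993548333980102}
scene [ 0.89537786 -0.60471807  0.90580793] [-2.34388975 -0.60192696  0.22533484] 426.9057044270987 -0.1172378741599146
side [ 0.12877016 -0.60035615  0.97811999] [-2.36141223  0.6945559  -0.2387965 ] 507.47633492958647 -0.07479843336629032
wrist [0.10839994 0.61958989 0.38401242] [2.32763831 1.73103118 0.24640754] 335.20618237205366 -0.0049885272354704534
scene case 0.67 368 
[... 272 characters left out ...]
ne 0.83 257 206 [ 0.361 -0.001  0.   ]
scene ink_tin 0.66 396 237 [0.746 0.087 0.   ]
scene ink_tin 0.56 424 192 [0.758 0.277 0.   ]
scene bottle 0.93 327 288 [ 0.659 -0.137  0.   ]
scene crayon_tray 0.67 362 161 [ 0.542  0.311 -0.   ]
side case 0.97 366 187 [0.675 0.066 0.   ]
side case_front 0.6 337 199 [0.59  0.072 0.   ]
side lid_edge 0.74 342 164 [0.669 0.167 0.   ]
side lid_hinge 0.83 394 164 [0.754 0.057 0.046]
side stone 0.95 298 214 [0.485 0.085 0.   ]
side stone 0.89 368 268 [ 0.538 -0.134 -0.   ]
side stone 0.83 243 202 [0.388 0.192 0.   ]
side ink_tin 0.89 344 129 [0.752 0.278 0.   ]
side bottle 0.78 412 245 [ 0.661 -0.139  0.   ]
side crayon_tray 0.95 280 153 [0.551 0.294 0.   ]
```

View pics/scene0.png

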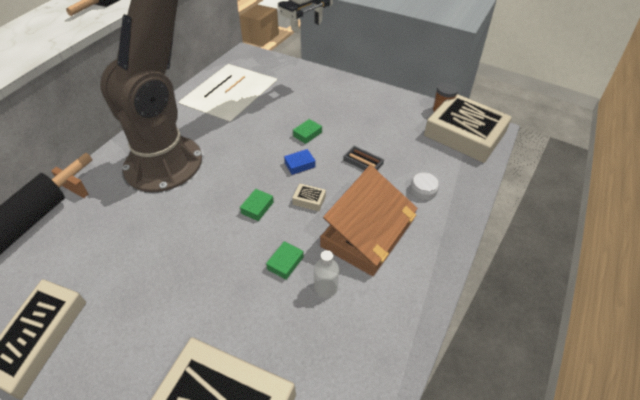

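View pics/side0.png

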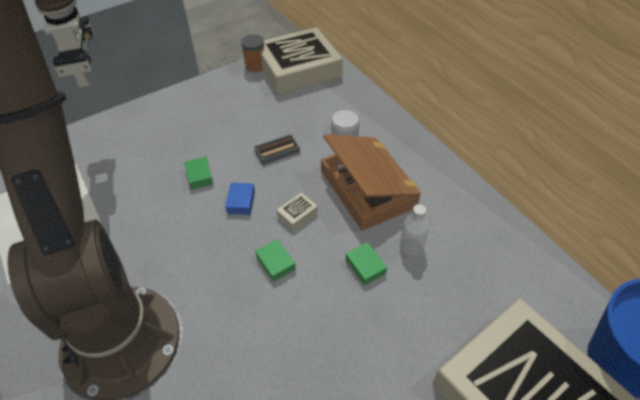

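```bash
cat > fit.py <<'E'
from h import *
from scipy.optimize import minimize
def T2(x,y,a,P):
    c,s=np.cos(a),np.sin(a); P=np.asarray(P,float)
    return np.c_[x+c*P[:,0]-s*P[:,1],y+s*P[:,0]+c*P[:,1],P[:,2]]
def box(x0,x1,y0,y1,z0,z1): return np.array([[x,y,z] for x in(x0,x1) for y in(y0,y1) for z in(z0,z1)])
def lid(th):
    # closed lid: hinge at (80,46), extends to -x 172; outer face +z
    B=box(-.172,0,-.11,.11,0,.008); c,s=np.cos(th),np.sin(th)
    # opening: free edge rises: rotate about +y by th
    return np.c_[c*B[:,0]+s*B[:,2]+.08, B[:,1], -s*B[:,0]+c*B[:,2]+.046]
def hullmask(im,Ps):
    m=np.zeros((1600,2560),np.uint8)
    for P in Ps:
        q=(proj(im,P)*4+1.5).astype(np.float32); cv2.fillConvexPoly(m,cv2.convexHull(q).round().astype(np.int32),255)
    return cv2.resize(m,(640,400),interpolation=cv2.INTER_AREA)/255.
def fit(ims,masks,model,p0,step):
    def cost(p):
        e=0
        for im,m in zip(ims,masks):
            e+=np.abs(hullmask(im,model(p))-m).sum()
        return e
    best=None
    p=np.array(p0,float)
    for k in range(3):
        sx=np.vstack([p]+[p+np.eye(len(p))[i]*step[i]*(1,-.7,.4)[k] for i in range(len(p))])
        r=minimize(cost,p,method='Nelder-Mead',options=dict(initial_simplex=sx,maxiter=150)); p=r.x
    return p,r.fun
CASE=box(-.08,.08,-.11,.11,0,.045); STONE=box(-.04,.04,-.03,.03,0,.03)
case_model=lambda p:[T2(p[0],p[1],p[2],CASE),T2(p[0],p[1],p[2],lid(p[3]))]
stone_model=lambda p:[T2(p[0],p[1],p[2],STONE)]
def near(label,cam,im,xy,z=0.02):
    rs=trace(label,cam); u=proj(im,[[xy[0],xy[1],z]])[0]
    rs=[r for r in rs if r['score']>.2]
    if not rs: return None
    r=min(rs,key=lambda r:np.hypot(r['rect'][0]*640-u[0],r['rect'][1]*400-u[1]))
    return r['region']
E
cat > m.py <<'E'
from fit import *
ims=[];mc=[];ms=[];ml=[]
for c in ['scene','side']:
    im=get_image(c); ims.append(im)
    a=near('case',c,im,(.675,.067),.06); b=near('mirror_lid',c,im,(.67,.067),.1); s=near('stone',c,im,(.485,.085))
    mc.append(a|b); ms.append(s); ml.append(b)
    print(c,a.sum(),b.sum(),(a|b).sum(),s.sum())
pc,f=fit(ims,mc,case_model,[.675,.067,-.12,.5],[.01,.01,.1,.1]); print('case',pc,f)
pl,f=fit(ims,ml,lambda p:case_model(p)[1:],pc,[.01,.01,.1,.1]); print('lid only',pl,f)
ps=[fit(ims,ms,stone_model,[.485,.085,a,],[.01,.01,.1]) for a in(-.5,-.1,.3)]; print('stone',ps)
p=min(ps,key=lambda t:t[1])[0]
print('edge',T2(*pc[:3],lid(pc[3])))
print('front',T2(*pc[:3],[[-.08,0,0]]), 'stone in case frame', (T2(0,0,-pc[2],[[p[0]-pc[0],p[1]-pc[1],0]])), np.degrees(p[2]-pc[2]))
out=[]
for im in ims:
    v=cv2.resize(im['image'][:,:,::-1].copy(),None,fx=3,fy=3,interpolation=cv2.INTER_CUBIC)
    for P,col in [(case_model(pc)[0],(255,0,0)),(case_model(pc)[1],(0,255,255)),(stone_model(p)[0],(0,0,255))]:
        q=(proj(im,P)*3+1).astype(int)
        for i in range(8):
            for b in (1,2,4):
                if i^b>i: cv2.line(v,tuple(map(int,q[i])),tuple(map(int,q[i^b])),col,1)
    u=proj(im,[[.62,.07,.03]])[0]*3; x,y=int(u[0])-200,int(u[1])-290
    out.append(v[max(y,0):max(y,0)+560,max(x,0):max(x,0)+400])
cv2.imwrite('pics/fit0.png',np.hstack(out))
E
python3 m.py
```

```text
scene 6360 4970 6370 668
side 6172 3247 6180 1065
case [ 0.67560802  0.06095511 -0.11131921  0.45625237] 316.4156862745098
lid only [ 0.67481583  0.06085845 -0.09393322  0.47367685] 278.1647058823529
stone [(array([ 0.47820762,  0.08885661, -0.35343324]), np.float64(2166.8549019607844)), (array([0.47827103, 0.08714335, 0.1774048 ]), np.float64(2067.5607843137254)), (array([0.47888978, 0.08827502, 0.15256394]), np.float64(2064.2352941176473))]
edge [[ 0.58944261 -0.0400983   0.12178095]
 [ 0.59294549 -0.04048986  0.12896263]
 [ 0.61388229  0.17853999  0.12178095]
 [ 0.61738517  0.17814843  0.12896263]
 [ 0.74289302 -0.05725119  0.046     ]
 [ 0.7463959  -0.05764275  0.05318168]
 [ 0.76733269  0.1613871   0.046     ]
 [ 0.77083557  0.16099555  0.05318168]]
front [[0.59610319 0.06984227 0.        ]] stone in case frame [[-0.19853559  0.00529749  0.        ]] 15.119390727831775
```

View pics/fit0.png

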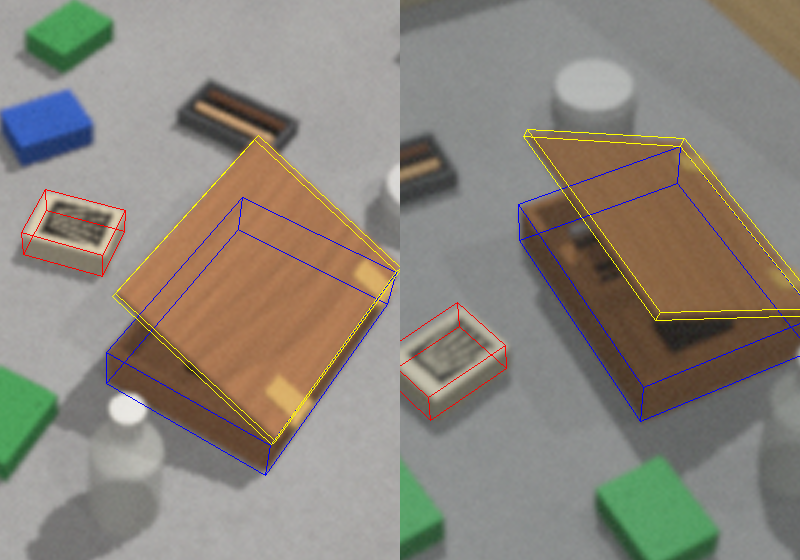

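The case/lid overlay matches both pictures: the lid edge runs between (113,295) and (258,137) in the left crop, opening about 0.46 rad. The stone overlay is roughly right, but one trace picked another block, so I'll refine it later. Now moving to a pose in front of the lid.

```bash
cat > go.py <<'E'
import sys
from h import *
# go.py x y z pitch(deg below horizontal) yaw(deg) : tool z forward/down in plane of yaw, tool y ~ +yaw y
def Rt(pitch,yaw):
    p,w=np.radians([pitch,yaw]); f=np.array([np.cos(w),np.sin(w),0]); z=np.array([0,0,1.])
    tz=np.cos(p)*f-np.sin(p)*z; ty=np.array([-np.sin(w),np.cos(w),0]); return np.c_[np.cross(ty,tz),ty,tz]
if __name__=='__main__':
    a=list(map(float,sys.argv[1:])); o=observe(); M=rotm(o['ee_rot'])
    d=M.T@(np.array(a[:3])-o['position']); r=R.from_matrix(M.T@Rt(*a[3:5])).as_rotvec()
    print('shift units(20mm)',(d/.02).round(2),'turn units(4deg)',(np.degrees(r)/4).round(2),'force',o['force'].round(1))
E
python3 go.py .45 .10 .24 90 -6.4
```

```text
shift units(20mm) [-20.11 -19.99  -0.66] turn units(4deg) [ 0.    0.   -2.58] force [ 0.3  0.4 -0.3]
```

```bash
python3 -m handwheel '[[-0.5,-0.5,0,0,0,0],[-1,-1,0,0,0,0],[-1,-1,0,0,0,0],[-1,-1,0,0,0,0],[-1,-1,0,0,0,0],[-1,-1,0,0,0,0],[-1,-1,0,0,0,0],[-1,-1,0,0,0,0]]' 0
python3 -m handwheel '[[-1,-1,0,0,0,0],[-1,-1,0,0,0,0],[-1,-1,0,0,0,0],[-1,-1,0,0,0,0],[-1,-1,0,0,0,0],[-1,-1,0,0,0,0],[-1,-1,0,0,0,0],[-0.5,-0.5,0,0,0,0]]'
python3 go.py .528 .077 .171 50 -6.4; python3 go.py .50 .08 .22 90 -6.4
```

```text
clock: 2.02
position: [0.2808, 0.4105, 0.2269]
ee_rot: [0.457, 3.108, 0.001]
force: [0.7, 0.6, 0.3]
width: 0.471
gripper_force: 0.0
clock: 2.68
position: [0.3822, 0.2217, 0.227]
ee_rot: [0.462, 3.107, -0.0]
force: [0.2, 0.5, -0.0]
width: 0.008
gripper_force: 0.0
shift units(20mm) [-9.07 -4.8   2.81] turn units(4deg) [-0.92 -9.96 -2.52] force [ 0.2  0.5 -0. ]
shift units(20mm) [-7.69 -5.07  0.36] turn units(4deg) [-0.    0.01 -2.63] force [ 0.2  0.5 -0. ]
```

```bash
python3 -m handwheel '[[-0.9,-0.6,0,0,0,-0.4],[-0.9,-0.6,0,0,0,-0.4],[-0.9,-0.6,0,0,0,-0.4],[-0.9,-0.6,0,0,0,-0.4],[-0.9,-0.6,0,0,0,-0.4],[-0.9,-0.6,0,0,0,-0.4],[-0.9,-0.6,0,0,0,-0.2],[-0.9,-0.6,0,0,0,0]]'
python3 -m handwheel '[[0,0,0,0,-1,0],[0,0,0,0,-1,0],[0,0,0,0,-1,0],[0,0,0,0,-1,0],[0,0,0,0,-1,0],[0,0,0,0,-1,0],[0,0,0,0,-1,0],[0,0,0,0,-1,0]]'
python3 go.py .528 .077 .171 50 -6.4; python3 -c "
from h import *;o=observe();print(o['joints'].round(2),o['position'])"
```

```text
clock: 3.35
position: [0.5039, 0.1022, 0.2269]
ee_rot: [0.172, 3.137, 0.0]
force: [0.6, -0.3, -0.5]
width: 0.001
gripper_force: 0.0
clock: 4.02
position: [0.5028, 0.103, 0.227]
ee_rot: [0.143, 2.589, -0.039]
force: [0.7, -1.2, -0.3]
width: 0.009
gripper_force: 0.0
shift units(20mm) [ 0.27 -1.16  3.12] turn units(4deg) [ 0.02 -2.14  0.01] force [ 0.7 -1.2 -0.3]
[-0.82  0.01  0.29  2.3   0.72  0.49  0.34] [0.50277576 0.10302026 0.22697413]
```

```bash
python3 -m handwheel '[[0.1,-0.4,0.8,0,-1,0],[0.1,-0.4,0.8,0,-1,0],[0,-0.4,0.8,0,-0.1,0],[0,0,0.7,0,0,0],[0,0,0,0,0,0]]'
python3 go.py .599 .07 .087 50 -6.4; python3 -c "
from h import *;o=observe();print(o['joints'].round(2),o['position'])"
```

```text
clock: 4.43
position: [0.5295, 0.077, 0.1862]
ee_rot: [0.148, 2.501, -0.065]
force: [-0.2, -0.4, 0.0]
width: 0.004
gripper_force: 0.0
shift units(20mm) [0.14 0.13 6.06] turn units(4deg) [-0.23 -0.88 -0.01] force [-0.2 -0.4  0. ]
[-0.79  0.11  0.33  2.4   1.28  0.33 -0.2 ] [0.52950098 0.07700496 0.18620071]
```

```bash
python3 -m handwheel '[[0.1,0,0.8,0,0,0],[0.1,0,0.8,0,0,0],[0.1,0,0.8,0,0,0],[0,0,0.8,0,0,0],[0,0,0.8,0,0,0],[0,0,0.8,0,0,0],[0,0,0.8,0,0,0],[0,0,0,0,0,0]]'
python3 go.py .597 .07 .087 53.5 -6.4; python3 -c "
from h import *;o=observe();print(o['joints'].round(2),o['position'])
cv2.imwrite('pics/pre.png',get_image('side')['image'][70:290,230:450,::-1].repeat(2,0).repeat(2,1))"
```

```text
clock: 5.1
position: [0.5923, 0.0688, 0.0934]
ee_rot: [0.149, 2.499, -0.064]
force: [0.8, 0.2, 0.6]
width: 0.008
gripper_force: 0.0
shift units(20mm) [0.01 0.09 0.39] turn units(4deg) [-0.22  0.03 -0.03] force [0.8 0.2 0.6]
[-0.49  0.4   0.12  2.35  2.15  0.32 -1.04] [0.59228282 0.06883915 0.09336591]
```

View pics/pre.png

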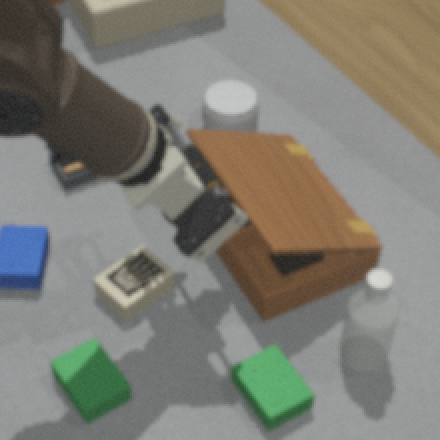

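```bash
python3 -m handwheel '[[0,0.1,0.4,0,0,0],[-0.4,0,0,0,0,0],[-0.4,0,0,0,0,0],[0,0,0,0,0,0]]'
python3 -m handwheel '[[-0.3,0,-0.2,0,0.6,0],[-0.3,0,-0.2,0,0.6,0],[-0.3,0,-0.2,0,0.6,0],[-0.3,0,-0.2,0,0.6,0],[0,0,0,0,0,0]]'
python3 go.py .597 .07 .087 53.5 -6.4; python3 -c "
from h import *;o=observe();print(o['joints'].round(2),o['position'])"
```

```text
clock: 5.48
position: [0.6086, 0.0697, 0.0981]
ee_rot: [0.147, 2.5, -0.062]
force: [-1.1, -0.2, -0.3]
width: 0.004
gripper_force: 0.3
clock: 5.9
position: [0.6146, 0.0648, 0.1111]
ee_rot: [0.156, 2.571, -0.077]
force: [-5.2, 2.8, -0.3]
width: 0.004
gripper_force: 2.7
shift units(20mm) [1.41 0.17 0.53] turn units(4deg) [-0.4  -1.01 -0.01] force [-5.2  2.8 -0.3]
[-0.58  0.39  0.28  2.24  1.42  0.16 -0.27] [0.61463697 0.06480747 0.11114574]
```

```bash
python3 -m handwheel '[[0,0.1,0,0,0.6,0],[0,0.1,0,0,0.6,0],[-0.2,0,-0.2,0,0.6,0],[-0.2,0,-0.2,0,0.6,0],[0,0,0,0,0,0]]'
python3 go.py .6146 .066 .1111 70 -6.4; python3 -c "
from h import *;o=observe();print(o['joints'].round(2),o['position'])
im=get_image('side'); a=near=None
import fit
m=[];ii=[]
for c in ('scene','side'):
    im=get_image(c);s=fit.near('mirror_lid',c,im,(.68,.06),.1);ii.append(im);m.append(s)
    print(s.sum() if s is not None else None)
f=lambda p:[fit.T2(.6756,.061,-.111,fit.lid(p[0]))]
for i in range(2):
    if m[i] is not None: print(fit.fit(ii[i:i+1],m[i:i+1],f,[.6],[.2]))
"
```

```text
clock: 6.32
position: [0.621, 0.0618, 0.1224]
ee_rot: [0.174, 2.684, -0.08]
force: [-6.3, 3.1, 1.0]
width: 0.003
gripper_force: 3.2
shift units(20mm) [0.56 0.18 0.35] turn units(4deg) [-0.51  1.5  -0.16] force [-6.3  3.1  1. ]
[-0.25  0.38 -0.08  2.1   0.76  0.36  0.44] [0.62104232 0.06179266 0.12243414]
4845
1857
(array([0.6734375]), np.float64(182.7882352941176))
(array([0.675]), np.float64(681.2))
```

```bash
cat > lidang.py <<'E'
import fit; from h import *
o=observe();print(o['joints'].round(2),o['position'].round(4),o['force'].round(1))
for c in ('scene','side'):
    im=get_image(c);s=fit.near('mirror_lid',c,im,(.69,.06),.12)
    if s is not None: print(c,s.sum(),[fit.fit([im],[s],lambda p:[fit.T2(.6756,.061,-.111,fit.lid(p[0]))],[a],[.2]) for a in (.8,1.2)])
E
python3 -m handwheel '[[-0.4,0,-0.3,0,0.8,0],[-0.4,0,-0.3,0,0.8,0],[-0.4,0,-0.3,0,0.8,0],[-0.4,0,-0.3,0,0.8,0],[-0.4,0,-0.3,0,0.8,0],[0,0,0,0,0,0]]'
python3 go.py .6146 .066 .1111 90 -6.4; python3 lidang.py
```

```text
clock: 7.07
position: [0.6507, 0.0587, 0.1636]
ee_rot: [0.2, 2.96, -0.064]
force: [-2.7, 1.0, 0.9]
width: 0.002
gripper_force: 1.2
shift units(20mm) [2.27 0.2  2.26] turn units(4deg) [-0.47  2.53 -0.33] force [-2.7  1.   0.9]
[ 0.02  0.47 -0.34  1.72  0.34  0.85  0.95] [0.6507 0.0587 0.1636] [-2.7  1.   0.9]
scene 4275 [(array([0.98046875]), np.float64(146.49803921568628)), (array([0.98046875]), np.float64(146.49803921568628))]
side 354 [(array([0.996875]), np.float64(371.21568627450984)), (array([0.996875]), np.float64(371.21568627450984))]
```

```bash
python3 -m handwheel '[[-0.3,0,-0.2,0,0.5,0],[-0.3,0,-0.2,0,0.5,0],[-0.3,0,-0.2,0,0.5,0],[-0.3,0,-0.2,0,0.5,0],[-0.3,0,-0.2,0,0.5,0],[0,0,0,0,0,0],[0,0,0,0,0,0]]'
python3 lidang.py
```

```text
clock: 7.85
position: [0.6757, 0.0561, 0.185]
ee_rot: [0.213, 3.132, -0.05]
force: [0.1, 0.3, 0.8]
width: 0.002
gripper_force: 0.1
[ 0.04  0.59 -0.36  1.45  0.25  1.15  1.07] [0.6757 0.0561 0.185 ] [0.1 0.3 0.8]
scene 3710 [(array([1.1796875]), np.float64(152.5450980392157)), (array([1.1796875]), np.float64(152.5450980392157))]
side 688 [(array([1.16875]), np.float64(557.5607843137255)), (array([1.16875]), np.float64(557.5607843137255))]
```

```bash
python3 -m handwheel '[[-0.2,0,0,0,0,0],[-0.2,0,0,0,0,0],[0,0,0,0,0,0],[0,0,0,0,0,0]]'
python3 lidang.py
python3 -m handwheel '[[0.2,0,0,0,0,0],[0.6,0,0,0,0,0],[1,0,0,0,0,0],[1,0,0,0,0,0],[1,0,0,0,0,0],[1,0,0,0,0,0],[1,0,0,0,0,0],[1,0,0,0,0,0]]'
python3 lidang.py
```

```text
clock: 8.38
position: [0.6836, 0.0551, 0.1859]
ee_rot: [0.212, 3.134, -0.048]
force: [-3.8, -0.1, 2.3]
width: 0.002
gripper_force: 1.8
[ 0.05  0.6  -0.36  1.43  0.25  1.17  1.08] [0.6836 0.0551 0.1859] [-3.8 -0.1  2.3]
scene 6045 [(array([1.2125]), np.float64(2610.050980392157)), (array([1.2125]), np.float64(2610.050980392157))]
side 941 [(array([1.215625]), np.float64(618.9450980392157)), (array([1.215625]), np.float64(618.9450980392157))]
clock: 9.25
position: [0.5486, 0.073, 0.1855]
ee_rot: [0.214, 3.132, -0.048]
force: [0.5, 0.8, -0.1]
width: 0.008
gripper_force: 0.0
[ 0.05  0.4  -0.41  1.77  0.21  1.02  1.  ] [0.5486 0.073  0.1855] [ 0.5  0.8 -0.1]
scene 3612 [(array([1.221875]), np.float64(135.89803921568625)), (array([1.221875]), np.float64(135.89803921568625))]
side 1379 [(array([1.2125]), np.float64(142.61568627450978)), (array([1.2125]), np.float64(142.61568627450978))]
```

```bash
python3 -m handwheel '[[0.9,0.9,-0.3,0,0,0],[0.9,0.9,-0.3,0,0,0],[0.9,0.9,-0.3,0,0,0],[0.9,0.9,-0.3,0,0,0],[0.9,0.9,-0.3,0,0,0],[0.9,0.9,-0.3,0,0,0],[0.9,0.9,-0.3,0,0,0],[0,0,0,0,0,0]]' 1 25
cat > st.py <<'E'
from fit import *
import sys
g=list(map(float,sys.argv[1:4])); name=sys.argv[4]
ims=[];ms=[];out=[]
for c in ['scene','side']:
    im=get_image(c); m=near('stone',c,im,g[:2],.015); u=proj(im,[[g[0],g[1],.015]])[0]
    mu=np.argwhere(m).mean(0)[::-1]; print(c,m.sum(),u.round(),mu.round())
    if np.hypot(*(mu-u))>12:   # network missed it: light, beige pixels near
        hsv=cv2.cvtColor(im['image'],cv2.COLOR_RGB2HSV); yy,xx=np.mgrid[:400,:640]
        m=(((hsv[...,1]>25)&(hsv[...,2]>90))|(hsv[...,2]<70))&(np.hypot(xx-u[0],yy-u[1])<26)
        m=cv2.morphologyEx(m.astype(np.uint8),cv2.MORPH_CLOSE,np.ones((3,3)))>0; print('colour mask',m.sum())
    ims.append(im);ms.append(m)
ps=[fit(ims,ms,stone_model,[g[0],g[1],a],[.008,.008,.1]) for a in (g[2]-.2,g[2],g[2]+.2)]
for p in ps: print(p)
p=min(ps,key=lambda t:t[1])[0]
for im in ims:
    v=cv2.resize(im['image'][:,:,::-1],None,fx=4,fy=4,interpolation=cv2.INTER_CUBIC)
    for P,col in [(T2(.6756,.061,-.111,CASE),(255,0,0)),(stone_model(p)[0],(0,0,255))]:
        q=(proj(im,P)*4+2).astype(int)
        for i in range(8):
            for b in (1,2,4):
                if i^b>i: cv2.line(v,tuple(map(int,q[i])),tuple(map(int,q[i^b])),col,1)
    u=(proj(im,[[.56,.08,.03]])[0]*4).astype(int); out.append(v[u[1]-200:u[1]+200,u[0]-200:u[0]+200])
cv2.imwrite(f'pics/{name}.png',np.hstack(out))
E
python3 st.py .479 .088 .15 st1; python3 lidang.py
```

```text
clock: 10.12
position: [0.4399, 0.2215, 0.2248]
ee_rot: [0.204, 3.133, -0.042]
force: [0.4, 0.3, 0.0]
width: 0.536
gripper_force: 0.0
scene 571 [309. 197.] [299. 161.]
colour mask 673
side 908 [295. 210.] [296. 211.]
(array([0.47997336, 0.08617929, 0.19202671]), np.float64(110.45490196078433))
(array([0.4801489 , 0.08558725, 0.19942803]), np.float64(106.61960784313726))
(array([0.48045857, 0.08616798, 0.21324869]), np.float64(106.74901960784312))
[-0.18  0.28 -0.5   1.85  0.18  1.07  0.69] [0.4427 0.2155 0.2231] [ 0.1 -0.4 -0.8]
scene 3470 [(array([1.220625]), np.float64(151.05098039215687)), (array([1.220625]), np.float64(151.05098039215687))]
side 1461 [(array([1.225]), np.float64(136.36470588235295)), (array([1.225]), np.float64(136.36470588235295))]
```

View pics/st1.png

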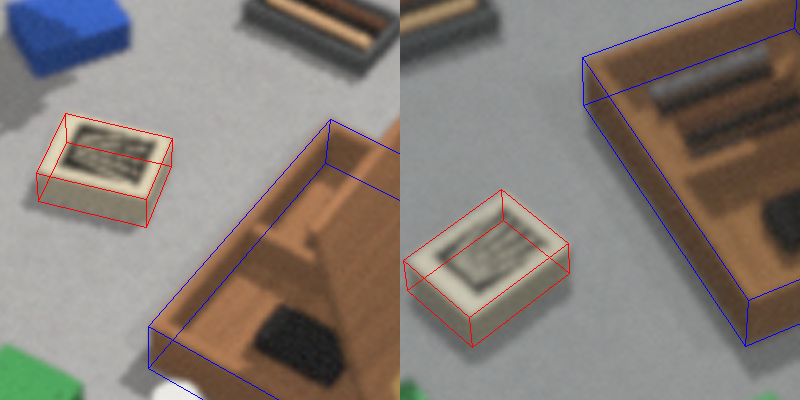

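```bash
python3 go.py .480 .086 .10 90 11.5; python3 - <<'E'
from fit import *
ims=[];ms=[]
for c in ['scene','side']:
    im=get_image(c); a=near('case',c,im,(.675,.067),.06); b=near('mirror_lid',c,im,(.7,.06),.12); print(a.sum(),b.sum())
    ims.append(im); ms.append(a|b)
print(fit(ims,ms,case_model,[.675,.061,-.11,1.22],[.01,.01,.1,.1]))
for i in (0,1): print(fit(ims[i:i+1],ms[i:i+1],case_model,[.675,.061,-.11,1.22],[.01,.01,.1,.1]))
E
```

```text
shift units(20mm) [-2.75 -5.96  6.34] turn units(4deg) [-0.44 -0.05 -4.84] force [-0.4  0.3  0.1]
6238 3425
6960 1472
(array([ 0.67518046,  0.06085104, -0.11257828,  1.22582358]), np.float64(379.9529411764706))
(array([ 0.67475995,  0.06210311, -0.11671179,  1.2261477 ]), np.float64(155.478431372549))
(array([ 0.67515153,  0.05880799, -0.10463974,  1.22668923]), np.float64(159.4745098039216))
```

```bash
python3 -m handwheel '[[-0.4,-0.8,0.6,0,0,-0.7],[-0.4,-0.8,0.6,0,0,-0.7],[-0.4,-0.8,0.7,0,0,-0.7],[-0.4,-0.8,0.8,0,0,-0.7],[-0.3,-0.8,0.8,0,0,-0.7],[-0.2,-0.8,0.8,0,0,-0.7],[0,-0.8,0.8,-0.4,0,-0.6],[0,0,0.6,0,0,0]]' 1
python3 -m handwheel '[[0,0,0,0,0,0],[0,0,0,0,0,0]]'
python3 go.py .480 .086 .010 90 11.5
```

```text
clock: 11.48
position: [0.4847, 0.0958, 0.1112]
ee_rot: [0.308, -3.118, 0.005]
force: [-0.1, -0.8, 0.7]
width: 1.003
gripper_force: 0.0
clock: 11.65
position: [0.4839, 0.1007, 0.1126]
ee_rot: [0.311, -3.118, 0.003]
force: [-0.2, -0.7, 1.1]
width: 1.002
gripper_force: 0.0
shift units(20mm) [ 0.3  -0.68  5.13] turn units(4deg) [-0.02 -0.12 -0.03] force [-0.2 -0.7  1.1]
```

```bash
python3 -m handwheel '[[0.3,-0.7,0.5,0,0,0],[0,0,0.9,0,0,0],[0,0,0.9,0,0,0],[0,0,0.5,0,0,0],[0,0,0,0,0,0],[0,0,0,0,0,0]]'
python3 go.py .480 .086 .010 90 11.5
```

```text
clock: 12.15
position: [0.4809, 0.0865, 0.0573]
ee_rot: [0.314, -3.119, 0.003]
force: [0.8, 1.2, -0.3]
width: 1.0
gripper_force: 0.0
shift units(20mm) [ 0.03 -0.01  2.37] turn units(4deg) [-0.02 -0.1   0.  ] force [ 0.8  1.2 -0.3]
```

```bash
python3 -m handwheel '[[0,0,0.8,0,0,0],[0,0,0.8,0,0,0],[0,0,0.6,0,0,0],[0,0,0,0,0,0],[0,0,0,0,0,0]]'
python3 go.py .480 .086 .010 90 11.5
python3 -m handwheel '[[0,0,0,0,0,0],[0,0,0,0,0,0],[0,0,0,0,0,0],[0,0,0,0,0,0],[0,0,0,0,0,0],[0,0,0,0,0,0],[0,0,0,0,0,0],[0,0,0,0,0,0]]' 0 20
python3 go.py .5512 .0748 .010 90 -6.4
```

```text
clock: 12.57
position: [0.4809, 0.0859, 0.0136]
ee_rot: [0.313, -3.119, 0.003]
force: [0.2, 0.3, -0.2]
width: 0.998
gripper_force: 0.0
shift units(20mm) [0.04 0.01 0.18] turn units(4deg) [-0.02 -0.1  -0.01] force [ 0.2  0.3 -0.2]
clock: 13.23
position: [0.4806, 0.0855, 0.0131]
ee_rot: [0.312, -3.119, 0.003]
force: [-0.2, -0.9, 5.6]
width: 0.65
gripper_force: 20.0
shift units(20mm) [-3.35 -1.22  0.13] turn units(4deg) [-0.04 -0.09  4.46] force [-0.2 -0.9  5.6]
```

```bash
python3 -m handwheel '[[0,0,0,0,0,0.6],[0,0,0,0,0,0.8],[0,0,0,0,0,0.8],[0,0,0,0,0,0.8],[0,0,0,0,0,0.8],[0,0,0,0,0,0.7],[0,0,0,0,0,0],[0,0,0,0,0,0]]'
python3 go.py .549 .0750 .013 90 -6.4
```

```text
clock: 13.9
position: [0.4801, 0.0857, 0.0131]
ee_rot: [-0.18, -3.13, 0.005]
force: [-2.8, 0.2, 8.6]
width: 0.649
gripper_force: 20.0
shift units(20mm) [-3.48 -0.14 -0.02] turn units(4deg) [-0.05 -0.09 -0.04] force [-2.8  0.2  8.6]
```

```bash
python3 -m handwheel '[[-0.3,0,0,0,0,0],[-0.6,0,0,0,0,0],[-0.6,0,0,0,0,0],[-0.6,-0.1,0,0,0,0],[-0.6,0,0,0,0,0],[-0.5,0,0,0,0,0],[-0.2,0,0,0,0,0],[0,0,0,0,0,0]]'
python3 go.py .5559 .0743 .013 90 -6.4; python3 st.py .549 .075 -.11 st2
```

```text
clock: 14.57
position: [0.547, 0.0759, 0.0128]
ee_rot: [-0.179, -3.128, 0.006]
force: [-5.6, 0.3, 12.3]
width: 0.656
gripper_force: 20.0
shift units(20mm) [-0.45 -0.03 -0.02] turn units(4deg) [-0.06 -0.12 -0.04] force [-5.6  0.3 12.3]
scene 228 [328. 209.] [334. 211.]
side 367 [322. 202.] [313. 206.]
(array([ 0.54339001,  0.07464169, -0.14475693]), np.float64(1083.9882352941177))
(array([ 0.54486413,  0.07473064, -0.11070546]), np.float64(1084.9176470588236))
(array([0.54298104, 0.07820573, 0.12007906]), np.float64(1090.8784313725491))
```

View pics/st2.png

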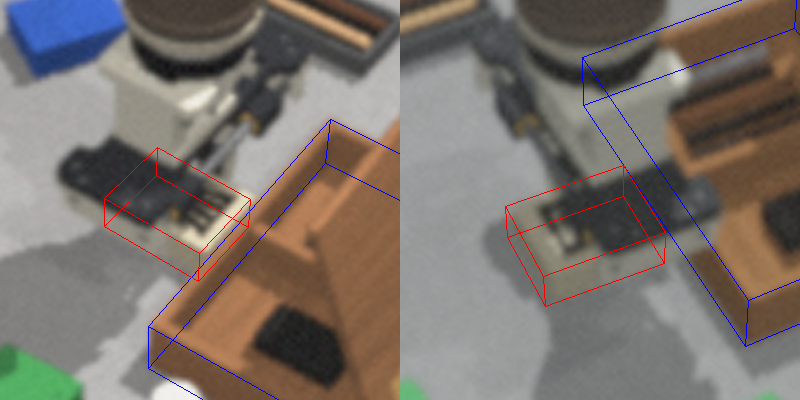

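```bash
python3 -m handwheel '[[0,0,-0.05,0,0,0],[-0.1,0,0,0,0,0],[-0.1,0,0,0,0,0],[-0.1,0,0,0,0,0],[0,0,0,0,0,0]]'; python3 -m handwheel '[[-0.1,0,0,0,0,0],[0,0,0,0,0,0]]';python3 go.py .5559 .0743 .013 90 -6.4
```

```text
clock: 15.18
position: [0.5542, 0.0747, 0.013]
ee_rot: [-0.18, -3.13, 0.005]
force: [0.7, -0.9, -3.6]
width: 0.657
gripper_force: 20.0
clock: 15.35
position: [0.5561, 0.0746, 0.0132]
ee_rot: [-0.18, -3.13, 0.005]
force: [0.8, -0.2, -4.6]
width: 0.65
gripper_force: 20.0
shift units(20mm) [ 0.01 -0.02  0.01] turn units(4deg) [-0.05 -0.09 -0.05] force [ 0.8 -0.2 -4.6]
```

```bash
for i in 1; do python3 -m handwheel '[[-0.1,0,0,0,0,0],[0,0,0,0,0,0]]'|grep -E 'pos|force: \['; python3 -m handwheel '[[-0.1,0,0,0,0,0],[0,0,0,0,0,0]]'|grep -E 'pos|force: \['; python3 -m handwheel '[[-0.1,0,0,0,0,0],[0,0,0,0,0,0]]'|grep -E 'pos|force: \['; done
```

```text
position: [0.5564, 0.0745, 0.0129]
force: [-4.6, 0.5, -1.9]
position: [0.5565, 0.0744, 0.0128]
force: [-10.0, 0.9, 3.8]
position: [0.5568, 0.0742, 0.0127]
force: [-15.6, 0.7, 10.2]
```

```bash
python3 -m handwheel '[[0.2,0,0,0,0,0],[0,0,0,0,0,0]]'|grep -E 'pos|force: \['; python3 -m handwheel '[[0,0,0,0,0,0],[0,0,0,0,0,0],[0,0,0,0,0,0],[0,0,0,0,0,0],[0,0,0,0,0,0],[0,0,0,0,0,0]]' 0.9; python3 -m handwheel '[[0,0,-0.5,0,0,0],[0,0,-1,0,0,0],[0,0,-1,0,0,0],[0,0,-1,0,0,0],[0,0,-1,0,0,0],[1,0,0,0,0,0],[1,0,0,0,0,0],[1,0,0,0,0,0]]'; python3 -m handwheel '[[1,0,0,0,0,0],[1,0,0,0,0,0],[1,0,0,0,0,0],[1,0,0,0,0,0],[1,0,0,0,0,0],[0,0,0,0,0,0]]' 0;python3 st.py .5559 .0743 -.11 st3
```

```text
position: [0.5568, 0.0747, 0.0132]
force: [-6.6, 0.5, -0.7]
clock: 16.52
position: [0.5581, 0.0745, 0.0134]
ee_rot: [-0.18, -3.13, 0.005]
force: [0.9, -0.2, -0.1]
width: 0.898
gripper_force: 0.0
clock: 17.18
position: [0.4985, 0.0818, 0.1048]
ee_rot: [-0.18, -3.131, 0.004]
force: [-1.4, -0.9, 0.2]
width: 0.903
gripper_force: 0.0
clock: 17.68
position: [0.3956, 0.093, 0.1047]
ee_rot: [-0.177, -3.128, 0.007]
force: [-0.3, -1.0, 0.3]
width: 0.515
gripper_force: 0.0
scene 566 [331. 210.] [328. 208.]
side 875 [325. 201.] [326. 201.]
(array([ 0.55643582,  0.07332373, -0.15214374]), np.float64(285.8509803921568))
(array([ 0.55640797,  0.0731904 , -0.15226099]), np.float64(285.8509803921568))
(array([ 0.55636703,  0.07324411, -0.15278387]), np.float64(285.8509803921568))
```

View pics/st3.png

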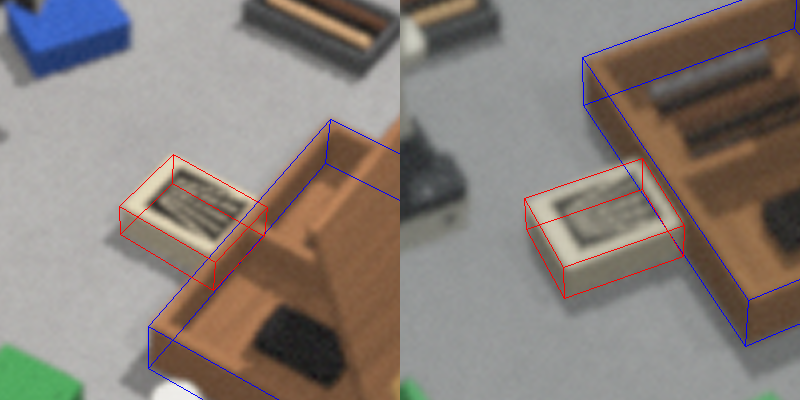

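The stone looks square against the front: the right-view contact runs from (640,160) to (685,225). I'll seat it with a gentle push from behind with the closed fingers.

```bash
python3 go.py .485 .0822 .014 90 -6.4
```

```text
shift units(20mm) [-4.28 -0.05  4.52] turn units(4deg) [-0.04 -0.07 -0.05] force [0.6 0.6 0.9]
```

```bash
python3 -m handwheel '[[-0.8,0,0.2,0,0,0],[-0.8,0,0.7,0,0,0],[-0.8,0,0.8,0,0,0],[-0.8,0,0.8,0,0,0],[-0.8,0,0.8,0,0,0],[-0.2,-0.1,0.8,0,0,0],[0,0,0.4,0,0,0],[0,0,0,0,0,0]]'
python3 -m handwheel '[[-0.2,0,0,0,0,0],[-0.2,0,0,0,0,0],[-0.2,0,0,0,0,0],[-0.1,0,0,0,0,0],[0,0,0,0,0,0]]'
```

```text
clock: 18.55
position: [0.4813, 0.0807, 0.0121]
ee_rot: [-0.181, -3.127, 0.006]
force: [0.6, 0.4, 0.3]
width: 0.004
gripper_force: 0.0
clock: 18.97
position: [0.497, 0.0796, 0.0144]
ee_rot: [-0.181, -3.132, 0.004]
force: [0.8, -0.7, -0.8]
width: 0.005
gripper_force: 0.0
```

```bash
for i in 1; do python3 -m handwheel '[[-0.2,0,0,0,0,0],[-0.1,0,0,0,0,0],[0,0,0,0,0,0]]'|grep -E 'pos|force: \['; python3 -m handwheel '[[-0.1,0,0,0,0,0],[-0.1,0,0,0,0,0],[0,0,0,0,0,0]]'|grep -E 'pos|force: \['; done
```

```text
position: [0.5025, 0.0789, 0.0138]
force: [0.1, -0.2, 0.5]
position: [0.5042, 0.0785, 0.0133]
force: [-6.2, 1.3, 4.4]
```

```bash
python3 -m handwheel '[[-0.1,0,0,0,0,0],[-0.1,0,0,0,0,0],[0,0,0,0,0,0]]'|grep -E 'pos|force: \['; python3 -m handwheel '[[0.2,0,0,0,0,0],[0.3,0,0,0,0,0],[0.8,0,0,0,0,0],[0.8,0,-0.5,0,0,0],[0.8,0,-1,0,0,0],[0.8,0,-1,0,0,0],[0.8,0,-1,0,0,0],[0.8,0,-1,0,0,0]]'; python3 -m handwheel '[[0.5,0,-1,0,0,0],[0.5,0,-1,0,0,0],[0,0,0,0,0,0]]'; python3 st.py .5559 .0743 -.11 st4; python3 lidang.py; python3 - <<'E'
from h import *
im=get_image('scene'); cv2.imwrite('pics/end.png',im['image'][:,:,::-1])
for l,c in [('ink_tin','side'),('bottle','scene'),('crayon_tray','side')]:
    im=get_image(c)
    r=place_of(l,c)[0]; print(l,onz(im,r['point'][0]*640,r['point'][1]*400,0).round(3))
E
```

```text
position: [0.5042, 0.0784, 0.0128]
force: [-16.3, 2.0, 13.0]
clock: 20.38
position: [0.4044, 0.0905, 0.1051]
ee_rot: [-0.18, -3.13, 0.005]
force: [0.8, 0.3, 0.2]
width: 0.008
gripper_force: 0.0
clock: 20.63
position: [0.3856, 0.0936, 0.1473]
ee_rot: [-0.179, -3.135, 0.004]
force: [0.4, 0.5, -0.6]
width: 0.009
gripper_force: 0.0
scene 576 [331. 210.] [328. 208.]
side 860 [325. 201.] [325. 201.]
(array([ 0.55554798,  0.07445754, -0.10225606]), np.float64(260.19607843137254))
(array([ 0.5557471 ,  0.07415425, -0.1302163 ]), np.float64(256.89803921568625))
(array([ 0.55552899,  0.07451001, -0.10319594]), np.float64(260.19607843137254))
[ 0.03  0.21 -0.46  2.17  0.13  0.8   0.94] [0.3857 0.0925 0.1439] [-0.  -0.4 -1.4]
scene 3554 [(array([1.221875]), np.float64(129.6627450980392)), (array([1.221875]), np.float64(129.6627450980392))]
side 1471 [(array([1.221875]), np.float64(97.43529411764706)), (array([1.221875]), np.float64(97.43529411764706))]
ink_tin [0.598 0.077 0.   ]
bottle [ 0.655 -0.137  0.   ]
crayon_tray [0.546 0.286 0.   ]
```

View pics/st4.png

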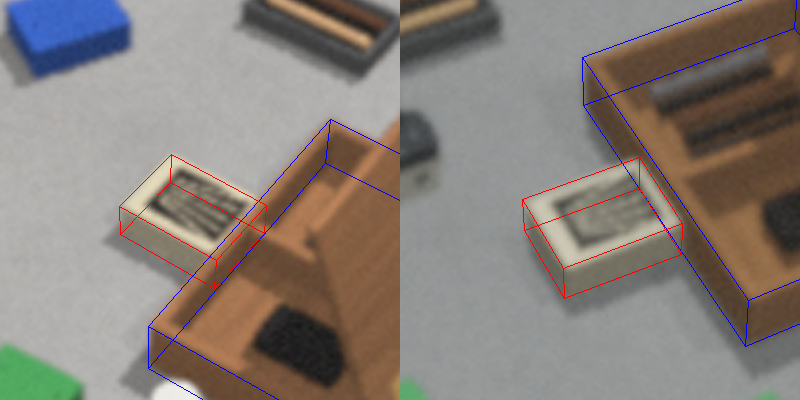

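View pics/end.png

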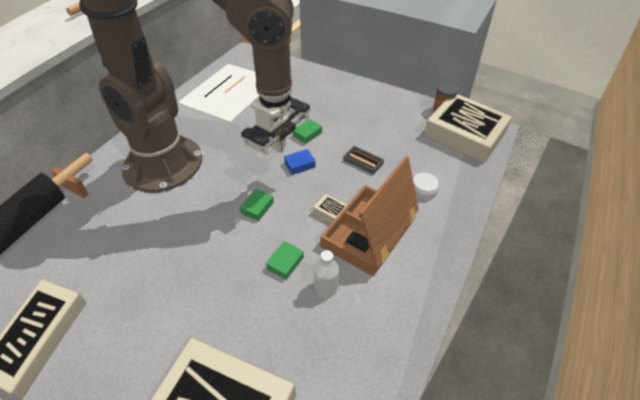

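The end picture shows the lid standing open (about 70°, free edge at (408,160)) and the stone flush at the middle of the front (330,208). The tin (425,185), bottle (326,275) and tray (363,158) are where they were at the start, and the arm is clear.

```bash
python3 -c "
from cell import *;print(sign_off())"
```

```text
the job is handed in; nothing more can be done
None
```

The job is handed in: by the camera fits the lid stands at about 70° (1.22 rad), the stone sits flat, square and touching at the middle of the case's front, and the ink tin, bottle and crayon tray look unmoved; about 21 s of the 51 s were used.

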